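Unstack the gel pots onto their coasters

TASK

The five clean nail-gel pots stand in two stacks on the manicure table. Take the stacks apart without tipping any pot over, and stand each pot upright in the middle of its own wooden coaster: the one of the same shape, and among the round ones the largest pot on the largest coaster, the middle one on the middle one and the smallest on the smallest.

Things in the scene. Friction and masses are not known exactly. Their poses are not given: they have to be found in the camera images.
- big_round_pot: White ceramic pot with a closed flat dark-metal lid (nail-gel pot), loose, round, 64 mm across, 32 mm tall in all; the top 6 mm is the lid, 3 mm narrower all round, the straight side below it is to be gripped. At the start it stands on the table at the bottom of one of the two stacks. Origin: centre of its underside; z is up.
- big_square_pot: White ceramic pot with a closed flat dark-metal lid (nail-gel pot), loose, square, 60 x 60 mm, 32 mm tall in all; the top 6 mm is the lid, 3 mm narrower all round, the straight side below it is to be gripped. At the start it stands on the table at the bottom of one of the two stacks. Origin: centre of its underside; z is up; x and y square to its sides.
- middle_round_pot: White ceramic pot with a closed flat dark-metal lid (nail-gel pot), loose, round, 46 mm across, 30 mm tall in all; the top 6 mm is the lid, 3 mm narrower all round, the straight side below it is to be gripped. At the start it stands on the lid of one of the two big pots, as the second of that stack. It carries the small round pot. Origin: centre of its underside; z is up.
- oblong_pot: White ceramic pot with a closed flat dark-metal lid (nail-gel pot), loose, oblong, 54 mm (x) by 32 mm (y), 30 mm tall in all; the top 6 mm is the lid, 3 mm narrower all round, the straight side below it is to be gripped. At the start it stands on the lid of one of the two big pots, as the second of that stack. Origin: centre of its underside; z is up; x along the longer side, y across.
- small_round_pot: White ceramic pot with a closed flat dark-metal lid (nail-gel pot), loose, round, 28 mm across, 26 mm tall in all; the top 6 mm is the lid, 3 mm narrower all round, the straight side below it is to be gripped. At the start it stands on the lid of the middle round pot, as the third and top of that stack. Origin: centre of its underside; z is up.
- big_round_coaster: Flat brown wooden coaster, fixed, round, 84 mm across (the largest round one), 6 mm thick: the place of the big round pot. Origin: centre of its underside (on the table); its top is 6 mm higher; z is up.
- big_square_coaster: Flat brown wooden coaster, fixed, square, 80 x 80 mm, 6 mm thick: the place of the big square pot. Origin: centre of its underside (on the table); its top is 6 mm higher; z is up; x and y square to its sides.
- middle_round_coaster: Flat brown wooden coaster, fixed, round, 66 mm across (the middle one of the three round ones), 6 mm thick: the place of the middle round pot. Origin: centre of its underside (on the table); its top is 6 mm higher; z is up.
- oblong_coaster: Flat brown wooden coaster, fixed, oblong, 74 mm (x) by 52 mm (y), 6 mm thick: the place of the oblong pot. Origin: centre of its underside (on the table); its top is 6 mm higher; z is up; x along the longer side, y across.
- small_round_coaster: Flat brown wooden coaster, fixed, round, 48 mm across (the smallest round one), 6 mm thick: the place of the small round pot. Origin: centre of its underside (on the table); its top is 6 mm higher; z is up.
Not all that is in view belongs to the job. What is shaped like the big_round_coaster but purple or red is not meant.

How it is judged (in metres and radians):
At the end, for the whole second after the job is handed in: Each of the five pots stands upright (within 0.1 rad) and at rest on top of the coaster of its own shape and size (underside 3 to 10 mm above the coaster's underside), its centre within 12 mm of the coaster's centre (horizontal distance between big_round_pot and big_round_coaster below 0.012 m and z of big_round_pot in the frame of big_round_coaster between 0.003 and 0.01 m and angle between each of big_round_pot, big_square_pot, middle_round_pot, oblong_pot, small_round_pot's own z axis and vertical below 0.1 rad and linear speed of each of big_round_pot, big_square_pot, middle_round_pot, oblong_pot, small_round_pot below 0.02 m/s and horizontal distance between big_square_pot and big_square_coaster below 0.012 m and z of big_square_pot in the frame of big_square_coaster between 0.003 and 0.01 m and horizontal distance between middle_round_pot and middle_round_coaster below 0.012 m and z of middle_round_pot in the frame of middle_round_coaster between 0.003 and 0.01 m and horizontal distance between oblong_pot and oblong_coaster below 0.012 m and z of oblong_pot in the frame of oblong_coaster between 0.003 and 0.01 m and horizontal distance between small_round_pot and small_round_coaster below 0.012 m and z of small_round_pot in the frame of small_round_coaster between 0.003 and 0.01 m); the robot touches nothing.
It fails at once if a pot is tipped over (leans more than 0.7 rad) (angle between any of big_round_pot, big_square_pot, middle_round_pot, oblong_pot, small_round_pot's own z axis and vertical above 0.7 rad).
It also fails if it takes over 128 s, if anything falls off the work surface, if the arm or the gripper's body presses on something with over 40 N, if the wrist force passes 120 N, or if a joint passes its speed limit or range.

ROBOT

A 6-joint arm with a two-finger parallel gripper is mounted at the origin on the work surface. World frame = base frame: x ahead of the robot, y to its left, z up, the work surface at z = 0. Lengths are in mm, angles in rad, forces in N, time in s.
With the tool pointing down it reaches from about 350 to 850 mm from the base axis. Payload 8.1 kg.
Tool frame: the origin (TCP) lies on the centre line of the jaws, within the pads' length; the fingertips stand 25 mm ahead of it and the grasp point (between the pads) lies 6 mm ahead of it (bot.tip_extent is the distance from the TCP to the fingertips, in mm); z points along the fingers, y is the line along which they close (so a half turn about z gives the same grasp; the last joint's range is limited). The gripper opens to 93 mm and grips with 3 to 60 N. Pads are 15 mm wide; open, the fingers measure 128 mm over their backs; the gripper's body (75 mm by 188 mm) begins 65 mm behind the grasp point.
Start: joints at [-1.402, 0.13, 1.488, -0, 1.523, -0.085], TCP at [150.671, -580.779, 243.635] pointing down, gripper open.
Joint ranges: [-2.96, 2.96], [-0.89, 2.26], [0.02, 2.5], [-1.34, 4.48], [0, 2.73], [-2.66, 2.66]. Speed limits (rad/s): [2.39, 2.39, 2.79, 3.14, 3.14, 3.14].

INTERFACE

Orientations are given as a unit quaternion [x, y, z, w].
In Python, from workcell import bot, eyes gives the robot as it stands.
- The arm moves only by the tool drive_tool, never from a script. Its argument "moves" is one flat list of numbers, 4 for each row, row after row: the shift along the world's x, y, z in mm, then the turn about the world's z in rad. A call has exactly 10 rows; each row is the pose to reach, as a shift and turn from the pose commanded when the call began; what a row does not reach only later rows make up. A row lasts 1/12 s, in which the tool goes at most 41.7 mm and 7.16 degrees, less where a joint would pass 70% of its speed; a pose out of reach is approached as far as the arm can. A call with a gripper value outside its range is refused whole. "fingers" is the opening, from -1 (shut) to 1 (fully open), set as the call begins (left out, the last holds). The fingers move at their own pace and stop on an object; "squeeze" is the grip in N (left out, the last holds). Time passes only in rows, so rows that repeat a pose let the fingers close, or fill a call up. It gives the time, the measured TCP pose, the force, the opening and the grip force at its end, in the units of the state.
- bot.get_state(): the state, without advancing time (a new reading comes with each control period).
- eyes.get_image(name): name is "side" or "top" or "wrist"; returns a dict with "image" (400x640x3 uint8, red, green, blue), "mtx" (3x3 intrinsics, pixels), "k1" (the pictures are not rectified: a ray, as slopes to the right and down, at radius r is drawn at 1 + k1 r^2 times it, then the intrinsics apply), "R" (3x3) and "t" (3): a world point X has camera coordinates R X + t. Camera axes: x right, y down, z forward; pixel columns grow to the right and rows downward; lengths in mm; the calibration is good to about 2 mm. A picture is of the moment at which its call begins. There is no depth.
- bot.sign_off(): hands the job in; it is judged then, once.
The state is a dict: "time_s": time; "q": joint angles; "qvel": joint speeds; "effort": joint torques, N m; "eef_pos": TCP position; "ee_rot": TCP orientation; "force": force on the tool from outside, world axes, zero at the start; "moment": the same for the moment, N m; "opening": opening from 0.0 (shut) to 1.0 (fully open); "grip_force": force on a finger pad.
Only numpy, scipy, OpenCV 4.12 (cv2) and the standard library are available. Lean on these libraries where they do the work, as an engineer would, in place of code of your own. Each camera call takes 0.05 s, during which the arm holds its last target. There are 200 camera calls.

## Working session

There is one attempt and no reset: what is moved stays moved. The work goes in short steps, Python scripts to look and compute and a tool call to move; the robot and the scene stay as the last step left them, time stands still between calls to the robot, and variables do not carry over. Pictures are saved under pics/ and viewed, at most 14 in all, crops included, and the job is handed in when it is done.

Besides the shell and the picture viewer there is one more tool, called after "Request:" as name(argument=value, ...), one argument or row to a line, values as JSON. drive_tool: Moves the arm, as the interface text tells. Its arguments: {"type":"object","properties":{"moves":{"type":"array"},"fingers":{"type":"number"},"squeeze":{"type":"number"}},"required":["moves"]}

```bash
ls; mkdir -p pics; python3 - <<'E'
from workcell import bot, eyes
import cv2,pickle
s=bot.get_state();print(s)
D={}
for n in("top","side"):
    d=eyes.get_image(n);D[n]=d
    cv2.imwrite(f"pics/{n}0.png",d["image"][:,:,::-1]);print(n,d["mtx"],d["k1"],d["R"],d["t"])
pickle.dump(D,open("d0.pkl","wb"))
E
```

```text
pics
{'time_s': 0.0, 'q': array([-1.40240759e+00,  1.31171644e-01,  1.48929036e+00, -3.11940303e-05,
        1.52302146e+00, -8.54116497e-02]), 'qvel': array([-0.00152928,  0.00060962,  0.0002243 ,  0.00068735, -0.00069815,
        0.00059541]), 'effort': array([ 3.01986831e-03, -5.59841144e+01, -4.91751945e+01,  7.69541832e-02,
        3.56232037e-02, -1.57857198e-04]), 'eef_pos': array([ 150.56388782, -580.24305671,  242.57508288]), 'ee_rot': array([ 9.91958431e-01,  1.26560570e-01, -5.47773561e-05, -9.43946055e-04]), 'force': array([ 0.4587994 , -0.81236755,  0.10509502]), 'moment': array([-0.00422788,  0.01513853, -0.03779174]), 'grip_force': 0.0, 'opening': 1.0022770810036228}
top [[364.50123811   0.         321.18443633]
 [  0.         364.50123811 204.18299605]
 [  0.           0.           1.        ]] 0.012507336546444934 [[-0.011897   -0.99960033  0.02564455]
 [-0.98049457  0.00663012 -0.19643433]
 [ 0.19618579 -0.02748132 -0.98018157]] [-16.63839497 605.58858775 793.29570322]
side [[393.29370872   0.         320.59592347]
 [  0.         393.29370872 197.99569221]
 [  0.           0.           1.        ]] -0.07776959244472247 [[ 0.76189997 -0.64738982 -0.01987115]
 [-0.50061159 -0.56913839 -0.65228025]
 [ 0.41097016  0.50692003 -0.75771737]] [-487.57313249  321.90551708  694.86605365]
```

View pics/top0.png

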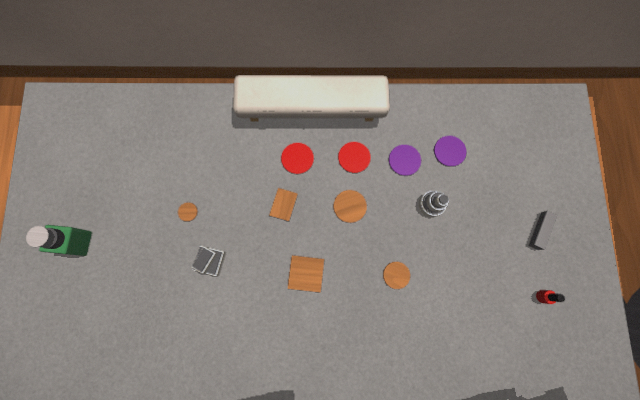

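View pics/side0.png

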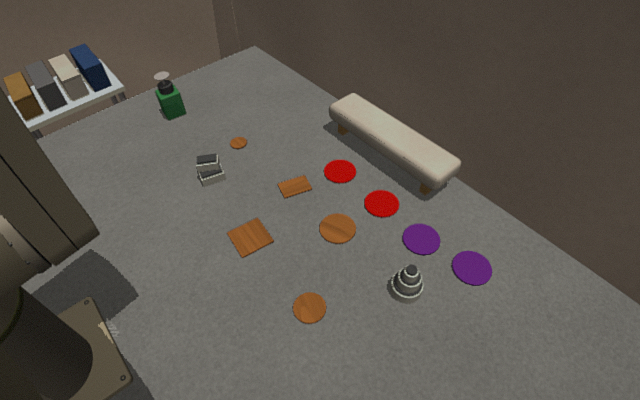

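The top view shows the round stack at (434,203) and the square/oblong stack at (209,262). The coasters are big round (350,206), middle (397,275), small (188,212), oblong (284,204) and square (306,274). The side view agrees, with the stacks at (408,282) and (210,168).

```bash
cat > h.py <<'E'
import numpy as np, cv2
def rays(d,uv):
    uv=np.atleast_2d(np.float64(uv)); m=d["mtx"]
    # x_d = x(1+k1 r^2)  == OpenCV model
    p=cv2.undistortPoints(uv.reshape(-1,1,2),m,np.array([d["k1"],0,0,0.]))[:,0]
    v=np.c_[p,np.ones(len(p))]@d["R"]
    return -d["R"].T@d["t"], v
def onplane(d,uv,z):
    c,v=rays(d,uv); return (c+v*((z-c[2])/v[:,2])[:,None])[:,:2]
def proj(d,X):
    p=np.atleast_2d(X)@d["R"].T+d["t"]; x=p[:,:2]/p[:,2:]
    x=x*(1+d["k1"]*(x**2).sum(1))[:,None]
    return x@d["mtx"][:2,:2].T+d["mtx"][:2,2]
def coasters(d):
    h=cv2.cvtColor(d["image"],cv2.COLOR_RGB2HSV)
    m=cv2.inRange(h,(5,110,60),(20,255,255))
    return [c for c in cv2.findContours(m,cv2.RETR_EXTERNAL,cv2.CHAIN_APPROX_NONE)[0] if 150<cv2.contourArea(c)<3000]
E
python3 - <<'E'
import pickle
from h import *
D=pickle.load(open("d0.pkl","rb"))
for n in D:
    for c in coasters(D[n]):
        P=onplane(D[n],c[:,0],6); r=cv2.minAreaRect(np.float32(P)); M=cv2.moments(np.float32(P).reshape(-1,1,2))
        print(n,c[:,0].mean(0).round(),np.round([M['m10']/M['m00'],M['m01']/M['m00']],1),np.round(r[0],1),np.round(r[1],1),round(r[2],1))
im=D["top"]["image"];A=[(434,203),(209,262)];B=[(408,282),(210,168)]
def crop(im,c,s=10,w=39,h=29): return cv2.resize(im[c[1]-h:c[1]+h,c[0]-w:c[0]+w],(400,300),interpolation=cv2.INTER_CUBIC)
o=np.vstack([np.hstack([crop(D["top"]["image"],c) for c in A]),np.hstack([crop(D["side"]["image"],c) for c in B])])
cv2.imwrite("pics/crop0.png",o[:,:,::-1])
print(onplane(D["top"],A,32),onplane(D["side"],B,32))
E
```

```text
top [396. 275.] [ 441.3 -202.6] [ 441.2 -202.3] [63.5 61.5] 89.3
top [306. 274.] [447.4  15.8] [447.5  16. ] [79.  78.2] 83.1
top [187. 212.] [600.3 305.7] [600.3 306. ] [44.3 42.4] 89.6
top [350. 206.] [612.  -94.7] [611.6 -94.5] [79.6 81.2] 44.1
top [283. 204.] [617.4  70.7] [617.5  70.8] [51.1 72.7] 72.7
top [ 75. 112.] [866.2 668.1] [796.4 478.9] [420.7 593.6] 8.6
side [309. 308.] [ 437.9 -203. ] [ 438.1 -203.5] [64.5 64.1] 8.1
side [250. 237.] [444.3  15.7] [444.3  15.6] [81.2 79.3] 83.0
side [337. 228.] [608.7 -95.1] [609.1 -95.1] [83.7 81.6] 71.7
side [294. 186.] [614.8  71. ] [615.   70.9] [53.5 73.2] 73.1
side [22. 97.] [ 165. 1062.] [ 164.4 1051.7] [ 67.3 362.7] 0.5
[[ 612.15016714 -298.42172033]
 [ 475.75273683  239.43244342]] [[ 611.83232023 -300.32783966]
 [ 478.37618349  241.67179564]]
```

View pics/crop0.png

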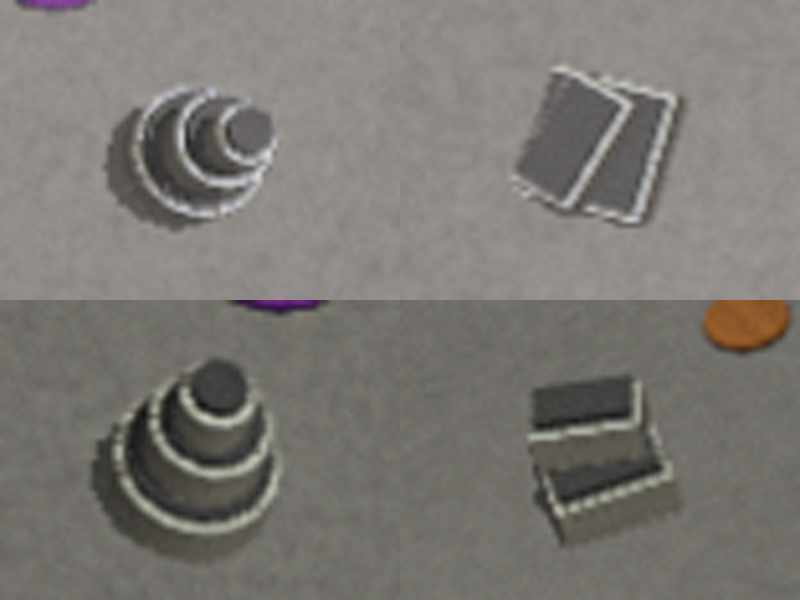

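The crop shows the three nested round rims, with the small lid at (249,130) top and (220,88) side. The oblong rim corners are at (558,70), (630,103), (570,207) and (515,182), and the square's free rim edge runs (677,95)–(640,222).

```bash
python3 - <<'E'
import pickle
from h import *
D=pickle.load(open("d0.pkl","rb"));s=400/78;t=300/58
def full(c,pts,ox,oy): return np.array([[c[0]-39+(x-ox)/s,c[1]-29+(y-oy)/t] for x,y in pts])
T,S=D["top"],D["side"]
p=full((434,203),[(249,130),(222,137),(203,150)],0,0);q=full((408,282),[(220,388),(212,408),(200,455)],0,300)
for i,z in enumerate((88,56,26)): print(z,onplane(T,p[i],z),onplane(S,q[i],z))
for d,pt in((T,full((209,262),[(558,70),(630,103),(570,207),(515,182)],400,0)),(S,full((210,168),[(530,437),(637,425),(636,378)],400,300))):
    w=onplane(d,pt,56);e=np.diff(w,axis=0);print("obl",w.round(1).tolist(),w.mean(0),np.degrees(np.arctan2(e[:,1],e[:,0])),np.hypot(*e.T))
for d,pt in((T,full((209,262),[(677,95),(640,222)],400,0)),(S,full((210,168),[(563,515),(670,468)],400,300))):
    w=onplane(d,pt,26);e=w[1]-w[0];L=np.hypot(*e);n=np.array([-e[1],e[0]])/L
    print("sq",w.round(1).tolist(),L,np.degrees(np.arctan2(e[1],e[0])),w.mean(0)+30*n,w.mean(0)-30*n)
E
```

```text
88 [[ 609.74647289 -301.67337665]] [[ 606.5937337  -303.28259625]]
56 [[ 613.33804699 -300.80738637]] [[ 615.86065499 -297.89608465]]
26 [[ 613.34889632 -301.94551499]] [[ 613.36313586 -300.18078902]]
obl [[509.8, 253.0], [495.0, 220.7], [450.4, 244.6], [461.4, 269.1]] [479.12629636 246.83489015] [-114.57785049  151.72745427   65.7685344 ] [35.56441027 50.59632238 26.79631536]
obl [[449.1, 247.3], [492.5, 219.4], [509.1, 248.7]] [483.57792672 238.48037427] [-32.73267644  60.47937768] [51.59020375 33.6011944 ]
sq [[500.4, 207.2], [443.8, 221.5]] 58.34774466214553 165.81104604686493 [464.73868871 185.30918727] [479.44591764 243.47874475]
sq [[444.3, 221.0], [500.4, 213.4]] 56.525612153224415 -7.701939690653222 [476.3779056  246.96169558] [468.33672155 187.50297579]
```

Request:
drive_tool(
  moves=[40,25,0,0,80,50,0,0,120,75,0,0,160,100,0,0,200,125,0,0,240,150,0,0,280,175,0,0,320,200,0,0,360,240,0,0,380,280,0,0],
  fingers=1,
  squeeze=25,
)

```text
time_s: 0.93
eef_pos: [494.1, -344.7, 243.0]
ee_rot: [0.992, 0.126, -0.0, -0.0]
force: [0.9, -0.3, -0.6]
opening: 0.998
grip_force: 0.0
```

Request:
drive_tool(
  moves=[0,0,0,0,0,0,0,0,0,0,0,0,0,0,0,0,0,0,0,0,0,0,0,0,0,0,0,0,0,0,0,0,0,0,0,0,0,0,0,0],
)

```text
time_s: 1.77
eef_pos: [492.3, -346.1, 243.6]
ee_rot: [0.992, 0.126, -0.0, -0.0]
force: [-0.2, -0.3, -0.4]
opening: 0.999
grip_force: 0.0
```

```bash
python3 - <<'E'
from workcell import bot, eyes
import cv2,pickle
from h import *
print(bot.get_state()["eef_pos"])
d=eyes.get_image("wrist");pickle.dump(d,open("w1.pkl","wb"))
print(d["mtx"],d["k1"],-d["R"].T@d["t"],d["R"])
cv2.imwrite("pics/w1.png",d["image"][:,:,::-1])
print(proj(d,[[611,-301,88]]))
E
```

```text
[ 492.33625902 -346.09073645  243.63596491]
[[360.05555274   0.         329.07085569]
 [  0.         360.05555274 202.92252418]
 [  0.           0.           1.        ]] -0.08138668022581022 [ 567.09389144 -326.15225748  385.42368197] [[ 2.50898860e-01 -9.68013107e-01 -6.21230891e-04]
 [-9.28406501e-01 -2.40814839e-01  2.82965690e-01]
 [-2.74064098e-01 -7.04190143e-02 -9.59129831e-01]]
[[311.9671237   32.52148639]]
```

View pics/w1.png

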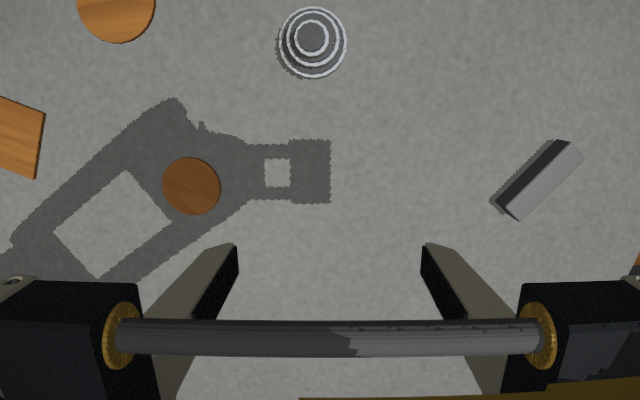

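The wrist view shows the stack at (312,40), with the rims near-concentric and the jaws at the bottom. I'll measure the rims.

```bash
cat >> h.py <<'E'
def rims(d,box,zs,thr=None):
    """outer/inner edge ellipses of bright rims in box (u0,v0,u1,v1)"""
    u0,v0,u1,v1=box; g=cv2.cvtColor(d["image"][v0:v1,u0:u1],cv2.COLOR_RGB2GRAY)
    g=cv2.resize(g,None,fx=4,fy=4,interpolation=cv2.INTER_CUBIC)
    if thr is None: thr=(int(np.median(g))+int(g.max()))//2
    out=[]
    for c in cv2.findContours((g>thr).astype(np.uint8),cv2.RETR_LIST,cv2.CHAIN_APPROX_NONE)[0]:
        if len(c)<60: continue
        e=cv2.fitEllipse(cv2.convexHull(c)); p=np.array(e[0])/4+[u0-.375,v0-.375]
        out.append((p.round(1),np.round(np.array(e[1])/4,1),[onplane(d,p,z)[0].round(1).tolist() for z in zs]))
    return out
E
python3 - <<'E'
import pickle
from h import *
d=pickle.load(open("w1.pkl","rb"))
for r in rims(d,(265,0,360,90),(82,56,26)): print(*r)
E
```

```text
[291.3  52.1] [2.3 8.8] [[593.6, -288.1], [595.9, -284.9], [598.5, -281.1]]
[311.2  37.5] [34.1 35.8] [[608.2, -300.8], [611.7, -298.6], [615.7, -296.1]]
[312.6  38.1] [52.2 55. ] [[607.9, -302.0], [611.4, -299.9], [615.5, -297.5]]
[312.6  41.5] [67.1 70.8] [[605.5, -302.6], [608.8, -300.6], [612.6, -298.2]]
```

Request:
drive_tool(
  moves=[38,15,0,0,77,30,0,0,110,43,0,0,116,45,-10,0,116,45,-40,0,116,45,-75,0,116,45,-110,0,116,45,-140,0,116,45,-153,0,116,45,-153,0],
)

```text
time_s: 2.65
eef_pos: [605.5, -299.4, 85.6]
ee_rot: [0.992, 0.127, -0.003, -0.002]
force: [-0.4, 1.1, -0.5]
opening: 1.003
grip_force: 0.0
```

Request:
drive_tool(
  moves=[0,0,0,0,0,0,0,0,0,0,0,0,0,0,0,0,0,0,0,0,0,0,0,0,0,0,0,0,0,0,0,0,0,0,0,0,0,0,0,0],
  fingers=-1,
  squeeze=15,
)

```text
time_s: 3.48
eef_pos: [608.4, -300.9, 90.5]
ee_rot: [0.992, 0.127, -0.0, -0.0]
force: [0.5, 0.4, -0.0]
opening: 0.332
grip_force: 0.0
```

Request:
drive_tool(
  moves=[0,0,0,0,0,0,0,0,0,0,0,0,0,0,0,0,0,0,2,0,0,0,5,0,0,0,10,0,0,0,18,0,0,0,30,0,0,0,40,0],
)

```text
time_s: 4.32
eef_pos: [608.8, -301.1, 132.5]
ee_rot: [0.992, 0.127, 0.0, 0.0]
force: [-0.4, 0.9, 0.1]
opening: 0.296
grip_force: 15.0
```

Request:
drive_tool(
  moves=[0,15,5,0,0,45,5,0,0,85,5,0,0,125,5,0,0,165,5,0,0,205,5,0,0,245,5,0,0,285,5,0,0,325,5,0,0,365,5,0],
)

```text
time_s: 5.15
eef_pos: [608.0, 66.9, 136.8]
ee_rot: [0.992, 0.127, 0.001, -0.0]
force: [0.8, 0.5, -0.6]
opening: 0.297
grip_force: 15.0
```

Request:
drive_tool(
  moves=[0,40,0,0,-2,80,0,0,-4,120,0,0,-6,160,0,0,-8,195,0,0,-9,220,0,0,-9,235,0,0,-9,242,0,0,-9,242,0,0,-9,242,0,0],
)

```text
time_s: 5.98
eef_pos: [599.6, 305.3, 135.7]
ee_rot: [0.992, 0.126, -0.0, 0.0]
force: [-0.4, 0.3, -0.6]
opening: 0.299
grip_force: 15.0
```

Request:
drive_tool(
  moves=[0,0.5,-15,0,0,0.5,-35,0,0,0.5,-55,0,0,0.5,-73,0,0,0.5,-85,0,0,0.5,-92,0,0,0.5,-97,0,0,0.5,-100,0,0,0.5,-101,0,0,0.5,-101,0],
)

```text
time_s: 6.82
eef_pos: [600.1, 306.7, 35.4]
ee_rot: [0.992, 0.126, 0.001, -0.0]
force: [0.0, -0.0, -0.5]
opening: 0.303
grip_force: 15.0
```

Request:
drive_tool(
  moves=[0,0,0,0,0,0,0,0,0,0,0,0,0,0,0,0,0,0,0,0,0,0,10,0,0,0,30,0,0,0,65,0,0,0,100,0,0,0,120,0],
  fingers=1,
)

```text
time_s: 7.65
eef_pos: [601.0, 307.3, 160.2]
ee_rot: [0.992, 0.127, 0.003, -0.001]
force: [1.3, -0.2, 0.4]
opening: 0.96
grip_force: 0.0
```

Request:
drive_tool(
  moves=[-10,-10,10,0.1,-30,-30,20,0.2,-55,-52,30,0.3,-80,-76,40,0.4,-105,-100,50,0.5,-130,-124,60,0.6,-155,-148,70,0.7,-172,-164,76,0.8,-180,-172,80,0.81,-180,-172,80,0.81],
)

```text
time_s: 8.48
eef_pos: [419.0, 133.5, 236.8]
ee_rot: [0.862, 0.507, 0.002, 0.001]
force: [-0.1, -0.4, 1.5]
opening: 1.003
grip_force: 0.0
```

Request:
drive_tool(
  moves=[0,0,0,0,0,0,0,0,0,0,0,0,0,0,0,0,0,0,0,0,0,0,0,0,0,0,0,0,0,0,0,0,0,0,0,0,0,0,0,0],
)

```text
time_s: 9.32
eef_pos: [419.5, 134.6, 234.6]
ee_rot: [0.862, 0.507, -0.0, 0.0]
force: [0.2, 0.2, 0.4]
opening: 1.002
grip_force: 0.0
```

```bash
python3 - <<'E'
from workcell import bot, eyes
import cv2,pickle
from h import *
print(bot.get_state()["eef_pos"])
d=eyes.get_image("wrist");pickle.dump(d,open("w2.pkl","wb"))
print(proj(d,[[480,243,62],[600,306,32]]))
cv2.imwrite("pics/w2.png",cv2.resize(d["image"][0:200,160:480],(800,500),interpolation=cv2.INTER_CUBIC)[:,:,::-1])
t=eyes.get_image("top");pickle.dump(t,open("t2.pkl","wb"))
E
```

```text
[419.50397926 134.59126611 234.61449343]
[[331.39357521  40.03876107]
 [418.72764452 -91.04718749]]
```

View pics/w2.png

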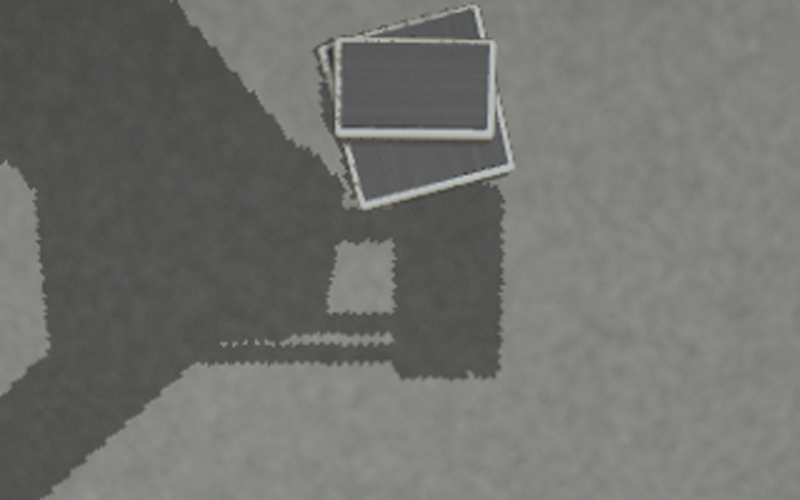

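The crop shows the oblong rim corners at (335,38), (496,40), (493,138) and (336,136). The square rim corners below it are (477,4), (514,167), (363,209) and (318,46).

```bash
python3 - <<'E'
import pickle
from h import *
d=pickle.load(open("w2.pkl","rb"))
for n,z,p in(("obl",56,[(335,38),(496,40),(493,138),(336,136)]),("sq",26,[(318,46),(477,4),(514,167),(363,209)])):
    w=onplane(d,np.array(p)/2.5+[160,0],z);r=cv2.minAreaRect(np.float32(w));e=np.diff(np.r_[w,w[:1]],axis=0)
    print(n,w.mean(0),r[0],np.hypot(*e.T),np.degrees(np.arctan2(e[:,1],e[:,0])))
t=pickle.load(open("t2.pkl","rb"))
for r in rims(t,(165,190,210,235),(26,32)): print(*r)
g=t["image"][195:230,168:208];cv2.imwrite("pics/t2.png",cv2.resize(g,(400,350),interpolation=cv2.INTER_CUBIC)[:,:,::-1])
E
```

```text
obl [478.37516664 249.23752621] (478.37103271484375, 249.2357177734375) [52.8942827  30.92373281 52.65676933 30.90938157] [ -29.76068629 -119.97094683  150.22365392   60.46923158]
sq [478.15022351 247.14456247] (478.3918151855469, 247.40481567382812) [58.76623185 57.93599589 57.97635672 59.17506636] [ -15.18610329 -104.69696853  166.02654033   76.07024666]
[186.7 209.4] [7.  9.5] [[601.8, 300.2], [600.7, 298.2]]
```

View pics/t2.png

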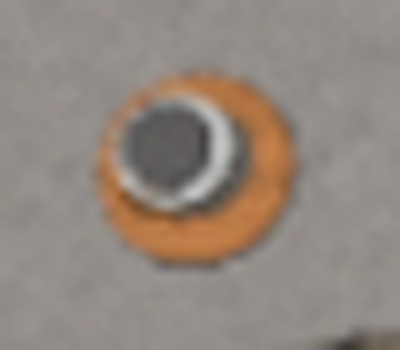

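Request:
drive_tool(
  moves=[10,19,-10,0,24,46,-25,0,39,76,-35,0,53,102,-50,0,59,114,-75,0,59,114,-105,0,59,114,-135,0,59,114,-155,0,59,114,-167,0,59,114,-172,0],
)

```text
time_s: 10.25
eef_pos: [477.1, 248.0, 60.3]
ee_rot: [0.862, 0.507, -0.002, -0.0]
force: [0.2, -0.5, 0.8]
opening: 0.999
grip_force: 0.0
```

Request:
drive_tool(
  moves=[0,0,-2,0,0,0,-2,0,0,0,-2,0,0,0,-2,0,0,0,-2,0,0,0,-2,0,0,0,-2,0,0,0,-2,0,0,0,-2,0,0,0,-2,0],
  fingers=-1,
  squeeze=25,
)

```text
time_s: 11.08
eef_pos: [479.0, 248.8, 61.4]
ee_rot: [0.862, 0.507, 0.001, 0.0]
force: [-0.4, -0.5, 6.2]
opening: 0.578
grip_force: 25.0
```

Request:
drive_tool(
  moves=[0,0,3,0,0,0,10,0,0,0,22,0,0,0,40,0,8,-10,50,0.05,25,-32,58,0.1,48,-62,60,0.15,72,-93,60,0.21,95,-124,60,0.21,115,-150,60,0.21],
)

```text
time_s: 11.92
eef_pos: [595.0, 96.5, 122.1]
ee_rot: [0.804, 0.595, 0.001, 0.001]
force: [-0.3, 0.6, -0.8]
opening: 0.579
grip_force: 25.0
```

Request:
drive_tool(
  moves=[15,-19,-5,0,21,-27,-15,0,22,-28,-30,0,22,-28,-45,0,22,-28,-60,0,22,-28,-70,0,22,-28,-77,0,22,-28,-82,0,22,-28,-84,0,22,-28,-85,0],
)

```text
time_s: 12.75
eef_pos: [615.6, 70.9, 35.8]
ee_rot: [0.804, 0.595, 0.0, 0.0]
force: [-0.2, 0.2, -0.9]
opening: 0.574
grip_force: 25.0
```

Request:
drive_tool(
  moves=[0,0,-0.5,0,0,0,-1,0,0,0,-1,0,0,0,-1,0,0,0,-1,0,0,0,-1,0,0,0,-1,0,0,0,-1,0,0,0,-1,0,0,0,-1,0],
)

```text
time_s: 13.58
eef_pos: [616.1, 70.6, 35.4]
ee_rot: [0.804, 0.595, 0.001, 0.0]
force: [-0.9, -0.1, 4.6]
opening: 0.577
grip_force: 25.0
```

Request:
drive_tool(
  moves=[0,0,0,0,0,0,0,0,0,0,0,0,0,0,0,0,0,0,0,0,0,0,10,0,0,0,30,0,0,0,65,0,0,0,100,0,0,0,120,0],
  fingers=1,
)

```text
time_s: 14.42
eef_pos: [617.1, 70.7, 159.8]
ee_rot: [0.804, 0.595, 0.002, 0.001]
force: [0.5, -0.5, 2.4]
opening: 1.001
grip_force: 0.0
```

Request:
drive_tool(
  moves=[-10,3,8,0,-30,10,20,0,-55,18,35,0,-85,28,50,0.02,-115,37,65,0.04,-140,46,75,0.045,-160,52,80,0.045,-171,56,80,0.045,-175,57,80,0.045,-175,57,80,0.045],
)

```text
time_s: 15.25
eef_pos: [440.1, 127.9, 235.4]
ee_rot: [0.79, 0.613, 0.001, 0.0]
force: [0.3, -0.7, 0.1]
opening: 1.0
grip_force: 0.0
```

```bash
python3 - <<'E'
from workcell import bot, eyes
import cv2,pickle
from h import *
eyes.get_image("wrist")
d=eyes.get_image("wrist");pickle.dump(d,open("w3.pkl","wb"));print(bot.get_state()["eef_pos"],bot.get_state()["ee_rot"])
print(proj(d,[[478.3,246.5,26]]))
cv2.imwrite("pics/w3.png",cv2.resize(d["image"][0:200,160:480],(800,500),interpolation=cv2.INTER_CUBIC)[:,:,::-1])
t=eyes.get_image("top");pickle.dump(t,open("t3.pkl","wb"));cv2.imwrite("pics/t3.png",t["image"][:,:,::-1])
E
```

```text
[440.91175627 127.39451817 234.83569285] [7.90364803e-01 6.12636430e-01 1.89290134e-04 2.16868426e-04]
[[338.23508668  46.30196709]]
```

View pics/w3.png

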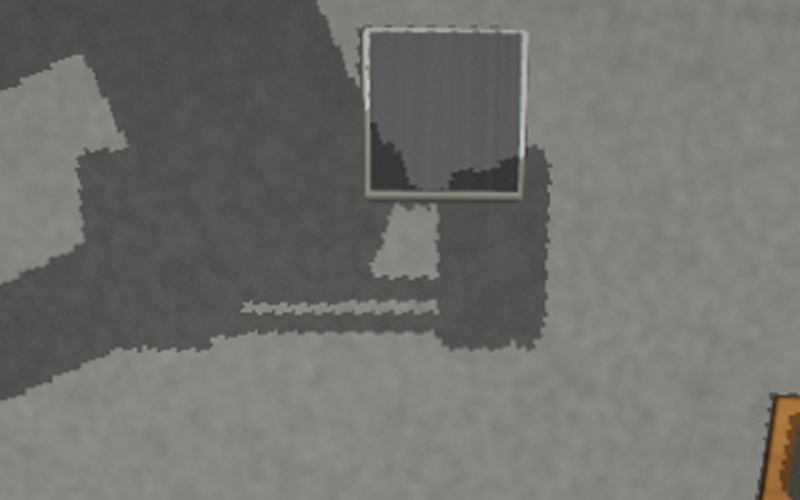

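The crop shows the square pot undisturbed and square to the jaws, centre (445,111), within 2 mm of the expected position.

Request:
drive_tool(
  moves=[6,19,-10,0,16,50,-25,0,26,82,-40,0,34,108,-60,0,37,119,-90,0,37,120,-125,0,37,120,-155,0,37,120,-180,0,37,120,-195,0,37,120,-202,0],
)

```text
time_s: 16.23
eef_pos: [475.7, 246.3, 28.6]
ee_rot: [0.791, 0.612, -0.003, -0.001]
force: [-0.4, 0.2, 0.3]
opening: 0.998
grip_force: 0.0
```

Request:
drive_tool(
  moves=[0,0,-2,0,0,0,-2,0,0,0,-2,0,0,0,-2,0,0,0,-2,0,0,0,-2,0,0,0,-2,0,0,0,-2,0,0,0,-2,0,0,0,-2,0],
  fingers=-1,
  squeeze=30,
)

```text
time_s: 17.07
eef_pos: [478.5, 247.9, 31.9]
ee_rot: [0.79, 0.613, 0.001, 0.0]
force: [0.3, -0.5, 5.9]
opening: 0.64
grip_force: 30.0
```

Request:
drive_tool(
  moves=[0,0,3,0,0,0,10,0,0,0,22,0,0,-5,35,0,-3,-22,42,0.03,-7,-50,45,0.06,-12,-85,45,0.1,-17,-122,45,0.13,-22,-158,45,0.13,-27,-190,45,0.13],
)

```text
time_s: 17.9
eef_pos: [450.4, 55.6, 77.1]
ee_rot: [0.749, 0.663, 0.001, 0.001]
force: [1.6, 0.3, -1.3]
opening: 0.639
grip_force: 30.0
```

Request:
drive_tool(
  moves=[-3,-22,0,0,-5,-36,0,0,-5.5,-41,-5,0,-5.5,-42,-14,0,-5.5,-42,-23,0,-5.5,-42,-30,0,-5.5,-42,-35,0,-5.5,-42,-37.5,0,-5.5,-42,-38.5,0,-5.5,-42,-38.5,0],
)

```text
time_s: 18.73
eef_pos: [444.2, 16.5, 37.7]
ee_rot: [0.748, 0.663, -0.001, -0.001]
force: [-11.1, 1.8, 18.4]
opening: 0.646
grip_force: 30.0
```

Contact with the coaster; release and rise.

Request:
drive_tool(
  moves=[0,0,0.5,0,0,0,0.5,0,0,0,0.5,0,0,0,0.5,0,0,0,0.5,0,0,0,10,0,0,0,30,0,0,0,65,0,0,0,100,0,0,0,130,0],
  fingers=1,
)

```text
time_s: 19.57
eef_pos: [445.0, 15.6, 169.9]
ee_rot: [0.749, 0.663, 0.0, 0.0]
force: [0.7, -0.3, 0.8]
opening: 1.001
grip_force: 0.0
```

Request:
drive_tool(
  moves=[2,-12,10,-0.12,7,-40,30,-0.24,12,-80,50,-0.36,17,-120,70,-0.48,22,-160,70,-0.6,27,-200,70,-0.72,32,-240,70,-0.84,37,-280,70,-0.96,42,-320,70,-1.08,46,-350,70,-1.2],
)

```text
time_s: 20.4
eef_pos: [490.5, -337.7, 237.8]
ee_rot: [0.993, 0.12, 0.0, 0.0]
force: [-0.0, 0.9, 0.0]
opening: 1.002
grip_force: 0.0
```

Request:
drive_tool(
  moves=[0,-6,0,0,1,-11,0,0,1,-11,0,0,1,-11,0,0,1,-11,0,0,1,-11,0,0,1,-11,0,0,1,-11,0,0,1,-11,0,0,1,-11,0,0],
)

```text
time_s: 21.23
eef_pos: [492.1, -345.1, 237.2]
ee_rot: [0.992, 0.124, 0.0, 0.0]
force: [-0.5, -0.3, 0.0]
opening: 0.998
grip_force: 0.0
```

```bash
python3 - <<'E'
from workcell import bot, eyes
import cv2,pickle
from h import *
d=eyes.get_image("wrist");pickle.dump(d,open("w4.pkl","wb"));print(bot.get_state()["eef_pos"],bot.get_state()["ee_rot"])
print(proj(d,[[612,-300,40]]))
for r in rims(d,(265,0,360,90),(56,26)): print(*r)
cv2.imwrite("pics/w4.png",cv2.resize(d["image"][0:200,160:480],(800,500),interpolation=cv2.INTER_CUBIC)[:,:,::-1])
t=eyes.get_image("top");pickle.dump(t,open("t4.pkl","wb"));cv2.imwrite("pics/t4.png",cv2.resize(t["image"][180:305,160:360],(800,500),interpolation=cv2.INTER_CUBIC)[:,:,::-1])
E
```

```text
[ 492.00758511 -345.26166663  237.20219731] [9.92255611e-01 1.24212728e-01 3.42986356e-06 2.68391646e-05]
[[313.82049956  39.25244142]]
[285.1  20.9] [ 2.  10.4] [[618.2, -274.6], [623.0, -269.9]]
[312.8  36.9] [53.4 56.2] [[611.5, -299.9], [615.6, -297.6]]
[312.6  40.5] [68.6 72. ] [[608.7, -300.5], [612.5, -298.2]]
```

View pics/w4.png

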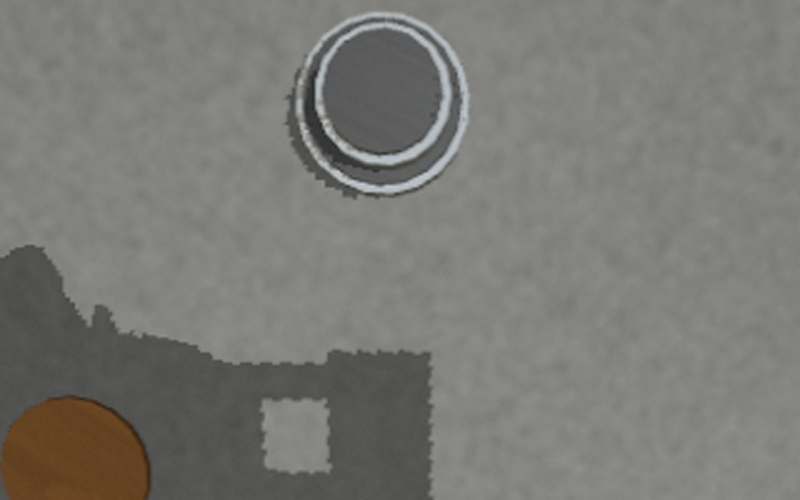

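View pics/t4.png

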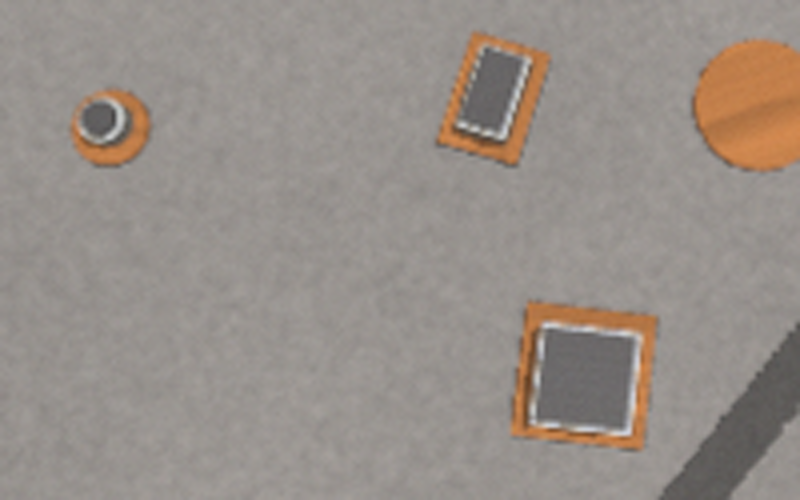

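The three placed pots stand well centred, and the round stack is undisturbed with the middle pot at about (611.5,-300). Next is the middle pot.

Request:
drive_tool(
  moves=[18,7,-8,0,50,19,-15,0,85,32,-25,0,110,42,-40,0,119,45,-65,0,120,45,-100,0,120,45,-135,0,120,45,-158,0,120,45,-170,0,120,45,-174,0],
)

```text
time_s: 22.17
eef_pos: [610.2, -299.4, 59.7]
ee_rot: [0.992, 0.124, -0.002, -0.002]
force: [-0.2, -0.7, -0.6]
opening: 0.999
grip_force: 0.0
```

Request:
drive_tool(
  moves=[0,0,-2.5,0,0,0,-2.5,0,0,0,-2.5,0,0,0,-2.5,0,0,0,-2.5,0,0,0,-2.5,0,0,0,-2.5,0,0,0,-2.5,0,0,0,-2.5,0,0,0,-2.5,0],
  fingers=-1,
  squeeze=25,
)

```text
time_s: 23.0
eef_pos: [612.1, -300.5, 61.0]
ee_rot: [0.992, 0.124, 0.0, 0.0]
force: [-0.9, 0.1, 2.7]
opening: 0.492
grip_force: 25.0
```

Request:
drive_tool(
  moves=[0,0,3,0,0,0,10,0,0,0,22,0,-3,2,40,0,-15,8,48,0,-38,22,50,0,-68,39,50,0,-100,57,50,0,-130,74,50,0,-153,87,50,0],
)

```text
time_s: 23.83
eef_pos: [457.1, -212.3, 111.2]
ee_rot: [0.992, 0.124, 0.0, -0.0]
force: [-0.2, -0.3, -0.5]
opening: 0.489
grip_force: 25.0
```

Request:
drive_tool(
  moves=[-13,7,-3,0,-18,10,-12,0,-19,10.5,-25,0,-19,10.5,-40,0,-19,10.5,-53,0,-19,10.5,-63,0,-19,10.5,-70,0,-19,10.5,-74,0,-19,10.5,-75.5,0,-19,10.5,-75.5,0],
)

```text
time_s: 24.67
eef_pos: [440.3, -203.1, 35.4]
ee_rot: [0.992, 0.124, -0.0, 0.0]
force: [0.2, 0.1, -0.7]
opening: 0.49
grip_force: 25.0
```

Request:
drive_tool(
  moves=[0,0,-0.5,0,0,0,-0.5,0,0,0,-0.5,0,0,0,-0.5,0,0,0,-0.5,0,0,0,-0.5,0,0,0,-0.5,0,0,0,-0.5,0,0,0,-0.5,0,0,0,-0.5,0],
)

```text
time_s: 25.5
eef_pos: [440.2, -203.0, 34.9]
ee_rot: [0.992, 0.124, 0.0, 0.0]
force: [-0.1, -0.9, 2.6]
opening: 0.491
grip_force: 25.0
```

Request:
drive_tool(
  moves=[0,0,0,0,0,0,0,0,0,0,0,0,0,0,0,0,0,0,0,0,0,0,10,0,0,0,30,0,0,0,65,0,0,0,100,0,0,0,130,0],
  fingers=1,
)

```text
time_s: 26.33
eef_pos: [440.0, -202.9, 167.5]
ee_rot: [0.992, 0.124, 0.0, 0.0]
force: [-0.4, -0.1, 0.3]
opening: 1.001
grip_force: 0.0
```

Request:
drive_tool(
  moves=[8,-22,10,0,18,-50,25,0,30,-82,40,0,42,-114,55,0,50,-135,68,0,52,-142,72,0,52,-142,72,0,52,-142,72,0,52,-142,72,0,52,-142,72,0],
)

```text
time_s: 27.17
eef_pos: [491.4, -343.2, 235.6]
ee_rot: [0.992, 0.125, -0.001, -0.001]
force: [-0.3, -0.2, -0.6]
opening: 1.0
grip_force: 0.0
```

```bash
python3 - <<'E'
from workcell import bot, eyes
from h import *
d=eyes.get_image("wrist");print(bot.get_state()["eef_pos"])
print(proj(d,[[612,-300,26]]))
for r in rims(d,(260,0,365,95),(26,)): print(*r)
E
```

```text
[ 491.53722651 -343.41052851  235.79975358]
[[317.13695541  40.88272075]]
[315.4  39.7] [68.8 72.5] [[612.6, -298.2]]
```

Request:
drive_tool(
  moves=[20,7,-10,0,55,20,-20,0,90,33,-35,0,114,42,-55,0,121,44.5,-85,0,121,44.5,-125,0,121,44.5,-160,0,121,44.5,-185,0,121,44.5,-198,0,121,44.5,-202,0],
)

```text
time_s: 28.05
eef_pos: [610.7, -298.4, 30.9]
ee_rot: [0.992, 0.124, -0.002, -0.002]
force: [0.7, 0.4, -1.0]
opening: 1.001
grip_force: 0.0
```

Request:
drive_tool(
  moves=[0,0,-2,0,0,0,-3,0,0,0,-3,0,0,0,-3,0,0,0,-3,0,0,0,-3,0,0,0,-3,0,0,0,-3,0,0,0,-3,0,0,0,-3,0],
  fingers=-1,
  squeeze=30,
)

```text
time_s: 28.88
eef_pos: [614.0, -300.9, 33.6]
ee_rot: [0.992, 0.124, 0.001, 0.001]
force: [-1.9, 1.1, 6.0]
opening: 0.683
grip_force: 30.0
```

Request:
drive_tool(
  moves=[0,0,3,0,0,0,10,0,0,0,22,0,0,5,32,0,0,22,35,0,-1,50,35,0,-1,85,35,0,-2,120,35,0,-2,152,35,0,-3,178,35,0],
)

```text
time_s: 29.72
eef_pos: [609.7, -118.6, 67.2]
ee_rot: [0.992, 0.125, 0.0, -0.0]
force: [0.4, 0.4, -2.4]
opening: 0.684
grip_force: 30.0
```

Request:
drive_tool(
  moves=[0,16,0,0,0,24,0,0,0,27,-4,0,0,27.5,-10,0,0,27.5,-16,0,0,27.5,-21,0,0,27.5,-25,0,0,27.5,-27,0,0,27.5,-28,0,0,27.5,-28,0],
)

```text
time_s: 30.55
eef_pos: [610.0, -96.0, 39.5]
ee_rot: [0.992, 0.124, -0.0, 0.0]
force: [-4.5, -0.5, 8.8]
opening: 0.686
grip_force: 30.0
```

Contact at 39.5, as expected. Release, rise and back off.

Request:
drive_tool(
  moves=[0,0,0,0,0,0,0,0,0,0,0,0,0,0,0,0,0,0,0,0,0,0,10,0,0,0,30,0,0,0,65,0,0,0,100,0,0,0,130,0],
  fingers=1,
)

```text
time_s: 31.38
eef_pos: [610.2, -94.9, 171.7]
ee_rot: [0.992, 0.124, 0.001, 0.0]
force: [0.4, -0.1, 0.7]
opening: 1.004
grip_force: 0.0
```

Request:
drive_tool(
  moves=[-10,-20,20,0,-20,-55,40,0,-30,-90,60,0,-40,-125,80,0,-50,-160,90,0,-60,-195,90,0,-70,-230,90,0,-80,-260,90,0,-90,-280,90,0,-90,-280,90,0],
)

```text
time_s: 32.22
eef_pos: [517.6, -379.0, 259.2]
ee_rot: [0.993, 0.122, -0.0, 0.001]
force: [-0.0, -0.2, -0.3]
opening: 1.0
grip_force: 0.0
```

```bash
python3 - <<'E'
from workcell import bot, eyes
from h import *
eyes.get_image("top");t=eyes.get_image("top");s=eyes.get_image("side")
a=cv2.resize(t["image"][180:305,160:440],(800,357),interpolation=cv2.INTER_CUBIC);b=cv2.resize(s["image"][120:330,220:400],(206,240))
b=cv2.resize(s["image"][110:330,180:640],(502,240),interpolation=cv2.INTER_CUBIC);o=np.zeros((600,800,3),np.uint8);o[:357]=a;o[360:,:502]=b
cv2.imwrite("pics/fin.png",o[:,:,::-1]);print(bot.get_state()["force"])
for n,z,x,y in(("bigR",38,610.4,-94.9),("sq",38,446,15.7),("mid",36,439.6,-202.8),("obl",36,616,70.8),("small",32,599.3,305.9)):
    for d in(t,s):
        u,v=proj(d,[[x,y,z]])[0]
        if not(20<u<620 and 20<v<380): continue
        # dark lid blob near the expected centre
        g=cv2.cvtColor(d["image"],cv2.COLOR_RGB2GRAY);h=cv2.cvtColor(d["image"],cv2.COLOR_RGB2HSV)
        m=((g<105)&(h[...,1]<60)).astype(np.uint8);k=int(18)
        q=np.zeros_like(m);q[int(v)-k:int(v)+k,int(u)-k:int(u)+k]=m[int(v)-k:int(v)+k,int(u)-k:int(u)+k]
        N,L,S,C=cv2.connectedComponentsWithStats(q)
        i=L[int(round(v)),int(round(u))]
        if i: print(n,S[i,4],(onplane(d,C[i],z)[0]-[x,y]).round(1))
        else: print(n,"none")
E
```

```text
[ 0.77724265  1.65819379 -1.12516864]
bigR none
bigR 430 [-3.2 -2.8]
sq none
sq 490 [-4.9 -2.4]
mid 169 [ 6.3 -4.4]
mid 674 [12.4  4.1]
obl 173 [ 0.2 -0.7]
obl 167 [-2.5 -1.2]
small 51 [ 1.5 -2.4]
small 34 [-0.7 -1.5]
```

View pics/fin.png

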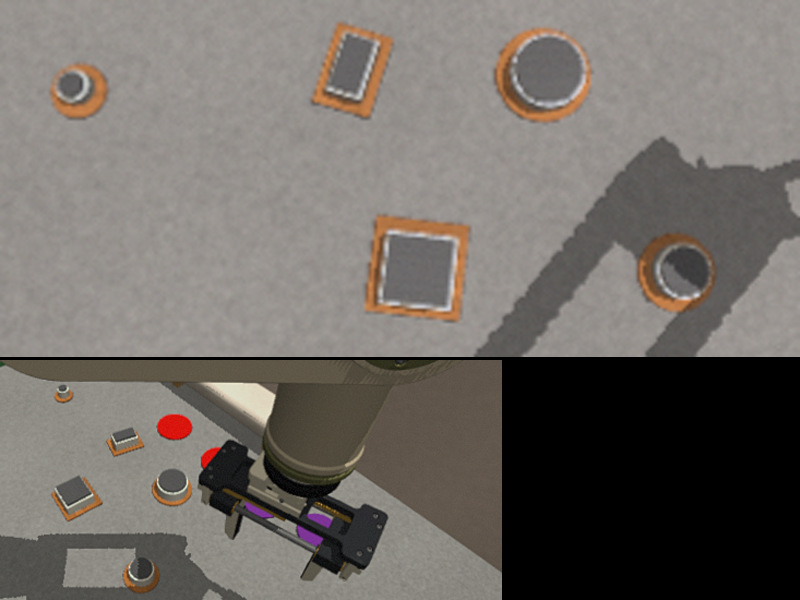

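The final view shows all five pots upright on their own coasters, with offsets of about 5 mm at most. The middle pot's mask is spoiled by the arm's shadow, but its rim (684,271) against its coaster (677,273) matches the parallax for a centred pot.

```bash
python3 -c "
from workcell import bot
print(bot.sign_off())"
```

```text
the job is handed in; nothing more can be done
None
```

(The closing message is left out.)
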